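# Offer a lemon in the eared dish

### The arm

A 6-joint arm with a two-finger parallel gripper is mounted at the origin on a cart in front of the work surface, level with it; the furniture and walls round the work are solid. World frame = base frame: x ahead of the robot, y to its left, z up, the work surface at z = 0. Lengths are in mm, angles in rad, forces in N, time in s.
With the tool pointing down it reaches from about 375 to 975 mm from the base axis. Payload 3.8 kg.
Tool frame: the origin (TCP) lies on the centre line of the jaws, within the pads' length; the fingertips stand 14 mm ahead of it and the grasp point (between the pads) lies 5 mm behind it (robot.tip_extent is the distance from the TCP to the fingertips, in mm); z points along the fingers, y is the line along which they close (so a half turn about z gives the same grasp; the last joint's range is limited). The gripper opens to 88 mm and grips with 3 to 60 N. Pads are 18 mm wide; open, the fingers measure 123 mm over their backs; the gripper's body (75 mm by 187 mm) begins 45 mm behind the grasp point.
Start: joints at [-1.194, 0.264, 1.604, -0, 1.274, -0.037], TCP at [271.406, -618.027, 252.706] pointing down, gripper open.
Joint ranges: [-2.63, 2.63], [-0.94, 2.18], [0.31, 2.57], [-1.31, 4.45], [0, 2.66], [-2.55, 2.55]. Speed limits (rad/s): [2.57, 2.57, 3.14, 3.14, 3.14, 3.14].

### API

Orientations are given as a rotation vector (axis times angle).
In Python, from plant import robot gives the robot as it stands. The module is installed in compiled form; this text tells all that it offers.
- The arm moves only by the shell command python3 -m inch 'ROWS' [OPENING] [FORCE]. ROWS is JSON, a list of rows, each a list of 4 numbers: the shift along the tool's x, y, z in units of 60 mm (1.0 is 60 mm), then the turn about the tool's z in units of 5 degrees (1.0 is 5 degrees). A call has 1 to 12 rows; each row is the pose to reach, as a shift and turn from the pose commanded when the call began, along the tool's axes at that moment; what a row does not reach only later rows make up. A row lasts 1/8 s, in which the tool goes at most 62.5 mm and 10.7 degrees, less where a joint would pass 70% of its speed; a pose out of reach is approached as far as the arm can. A call with a gripper value outside its range is refused whole. OPENING is the finger opening in mm, from 0 to 88.1, set as the call begins (- or left out, the last holds). The fingers move at their own pace and stop on an object; FORCE is the grip in N (left out, the last holds). Time passes only in rows, so rows that repeat a pose let the fingers close. It gives the time, the measured TCP pose, the force, the opening and the grip force at its end, in the units of the state.
- robot.read_state(): the state, without advancing time (a new reading comes with each control period).
- robot.get_image(name): name is "scene" or "top" or "wrist"; returns the picture (384x512x3 uint8, blue, green, red); there is no depth.
- robot.get_calibration(name): a dict with "fx", "fy", "cx", "cy" (pixels), "rvec" (rotation vector, rad) and "tvec" (3), from world to camera coordinates, as OpenCV has them. Camera axes: x right, y down, z forward; pixel columns grow to the right and rows downward; lengths in mm; the calibration is good to about 2 mm. The wrist camera is an equidistant fisheye: a pixel r from the principal point sees the ray r / f radians off the axis. A picture is of the moment at which its call begins: read the wrist's pose just before it. get_calibration takes no time and is no camera call; for the wrist camera it gives the pose at the moment of the call.
- robot.sign_off(): hands the job in; it is judged then, once.
Trained networks look in the newest picture that a camera, given by its name, has taken for a name from the list of things; names that differ only in an ending like _2 or _b are one class to them, and where a whole thing is asked for, a point or a joint stands for the part that bears it (a point fixed in the world has none). Each returns a list of dicts, best first, with "score" (0 to 1); they miss things now and then, are a little off and sometimes report something else, mostly with a low value. They report only what shows in the picture. A call takes as long as a camera call. They do not tell look-alikes from the thing itself.
- robot.spot_in(name, camera): "rect" ([left, top, right, bottom] in pixels, round what is visible of it).
The state is a dict: "time_s": time; "joint_positions": joint angles; "qd": joint speeds; "tau": joint torques, N m; "eef_pos": TCP position; "tool_rot": TCP orientation; "wrist_force": force on the tool from outside, world axes, zero at the start; "torque": the same for the moment, N m; "gripper_width": opening from 0.0 (shut) to 1.0 (fully open); "finger_force": force on a finger pad.
Only numpy, scipy, OpenCV 4.12 (cv2) and the standard library are available. Lean on these libraries where they do the work, as an engineer would, in place of code of your own. Each camera call takes 0.05 s, during which the arm holds its last target. There are 200 camera calls.

### The job

Offer a lemon to someone standing at the sink, to your right: lift the lemon out of the fruit bowl (leave the garlic in it) and set it down, without dropping it, in the middle of the white two-eared dish, and let go of it. Then take the dish by the raised ear nearest you, lift it straight up by about a hand's breadth, and only then turn it in the air through a quarter turn, so that its free ear points squarely to your right, along the worktop towards the sink. Keep the dish level and the lemon in the middle of its well all the while, disturb nothing else, and finish while still holding the dish up like that, at rest.

Things in the scene. Friction and masses are not known exactly. Their poses are not given: they have to be found in the camera images.
- lemon_center (a point): centre of the lemon: a real lemon, 72 mm long (its own x axis, two pointed ends) and about 57 mm thick across y and z, 0.1 kg, the only lemon; at the start it lies in the fruit bowl with its centre 29 mm above the bowl's floor, its long axis pointing roughly to the garlic; it rolls freely about its long axis, so z need not stay upward once it has been handled
- garlic: garlic bulb, 56 mm across and 56 mm high, lying in the fruit bowl beside the lemon; origin at its underside; it stays in the bowl
- fruit_bowl: turned dark wooden bowl, 260 mm across the rim and 55 mm high, open above; flat inner floor about 200 mm across, 8 mm above its underside; wall 7 mm, leaning outwards; origin at the centre of its underside; 0.8 kg, loose on the worktop
- dish: white melamine serving dish, 0.25 kg, loose: a round saucer 190 mm across, rim 35 mm high, on a foot ring 106 mm across, with two upright ears on the rim at opposite sides. Origin: centre of its underside, z up, x from the near ear to the far ear; at the start x points away from the robot within 20 degrees. Dish and bowl may stand either way round, left and right
- dish_well (a point): middle of the dish's hollow well, on its upper face, 9 mm above the underside; axes as the dish. From here the well rises gently (about 10 degrees) out to 30 mm, 13 degrees to 58 mm, then 24 degrees to the rim, so a lemon set in it settles in the middle, its centre then about 30 mm above this point
- near_ear (a point): the ear nearest the robot at the start: an upright tab with rounded corners, 12 mm thick along the dish's x, 56 mm wide along y, top 66 mm above the dish's underside and 31 mm above the rim. This point: middle of its thickness and width, 14 mm below its top, 93 mm from the dish's middle; axes as the dish. Pinch it firmly from above across its thickness
- far_ear (a point): the same point of the opposite, identical ear, which stays free; axes as the dish
- sink_side (a point): a fixed point on the surface on the robot's right at the sink; its axes are those of the world (x ahead of the robot, y to its left, so the sink lies to -y)
- pepper_mill: turned wooden pepper mill, 58 mm across and 150 mm high, a bystander; origin at its underside
- mug: mug with a handle, 78 mm across and 101 mm high, a bystander; origin at its underside
- salt_pot: round lidded oak salt pot, 92 mm across and 70 mm high, a bystander; origin at its underside
Mind the look-alikes: they are no part of the job. Leave any black look-alike of the part that bears lemon_center alone.

How it is judged (in metres and radians):
On the way, in this order (a step that is already met when the one before it is completed fails the run):
1. the lemon is lifted clear out of the fruit bowl (z of lemon_center in the frame of fruit_bowl above 0.075 m and contact force between lemon and fruit_bowl below 0.05 N), for 0.1 s.
2. the lemon lies in the middle of the dish, let go (horizontal distance between lemon_center and dish_well below 0.02 m and z of lemon_center in the frame of dish_well below 0.045 m and contact force between the fingers and lemon below 0.05 N and linear speed of lemon below 0.05 m/s and height (world z) of dish below 0.01 m), for 0.3 s.
3. the dish is lifted clear of the worktop with the lemon in it, not yet turned (height (world z) of dish above 0.05 m and angle between the x axis of dish and the y axis of sink_side, either way round above 1.05 rad and horizontal distance between lemon_center and dish_well below 0.03 m), for 0.1 s.
At the end, for the whole second after the job is handed in: the dish is held still by its near ear in the fingers 6 to 25 cm above the worktop, carried by nothing else, tilted less than 0.15 rad, its free (far) ear pointing to the robot's right within 0.2 rad, the lemon untouched in its well within 25 mm of the middle; the garlic is still in the bowl (height (world z) of dish between 0.06 and 0.25 m and angle between the x axis of dish and the y axis of sink_side, either way round below 0.2 rad and x of sink_side in the frame of dish above 0 m and angle between dish's own z axis and vertical below 0.15 rad and horizontal distance between lemon_center and dish_well below 0.025 m and z of lemon_center in the frame of dish_well below 0.045 m and contact force between the fingers and dish above 2 N and contact force between the fingers and lemon below 0.05 N and contact force between dish and fruit_bowl below 0.05 N and linear speed of dish below 0.03 m/s and horizontal distance between garlic and fruit_bowl below 0.1 m and height (world z) of garlic below 0.04 m and horizontal distance between the grasp point and near_ear below 0.05 m and contact force between dish and mug below 0.05 N and contact force between dish and pepper_mill below 0.05 N and contact force between dish and salt_pot below 0.05 N); the arm keeps its last pose, push and grip.
It fails at once if the dish is tipped by more than 0.22 rad (angle between dish's own z axis and vertical above 0.22 rad).
It fails at once if the lemon strays more than 35 mm from the middle of the raised dish (height (world z) of dish above 0.02 m and horizontal distance between lemon_center and dish_well above 0.035 m).
It fails at once if the lemon is dropped (moves faster than 0.8 m/s out of the fingers) (linear speed of lemon above 0.8 m/s and contact force between each of the fingers, dish and lemon below 0.01 N).
It fails at once if the garlic leaves the bowl (horizontal distance between garlic and fruit_bowl above 0.11 m or height (world z) of garlic above 0.06 m).
It fails at once if the fruit bowl or a bystander is pushed away by more than 4 cm (distance of any of fruit_bowl, pepper_mill, mug, salt_pot from where it was at the start of the episode above 0.04 m).
It also fails if it takes over 67 s, if anything falls off the work surface, if the arm or the gripper's body presses on something with over 40 N, if the wrist force passes 120 N, or if a joint passes its speed limit or range.

## Working session

There is one attempt and no reset: what is moved stays moved. The work goes in short steps, Python scripts to look and compute and a shell command to move; the robot and the scene stay as the last step left them, time stands still between calls to the robot, and variables do not carry over. Pictures are saved under pics/ and viewed, at most 10 in all, crops included, and the job is handed in when it is done.

```bash
mkdir -p pics
cat > h.py <<'E'
import numpy as np, cv2
from plant import robot
def px2w(cam,u,v,z):
    c=robot.get_calibration(cam); R=cv2.Rodrigues(np.array(c["rvec"],float))[0]; t=np.array(c["tvec"],float)
    x=(u-c["cx"])/c["fx"]; y=(v-c["cy"])/c["fy"]
    if cam=="wrist":
        r=np.hypot(x,y); d=np.array([0,0,1.]) if r<1e-9 else np.array([np.sin(r)*x/r,np.sin(r)*y/r,np.cos(r)])
    else: d=np.array([x,y,1.])
    o=-R.T@t; d=R.T@d
    return o+d*(z-o[2])/d[2]
E
python3 - <<'E'
from h import *
s=robot.read_state(); print(s["time_s"],s["eef_pos"],s["tool_rot"],s["gripper_width"])
for c in("top","scene"):
    im=robot.get_image(c); cv2.imwrite(f"pics/{c}0.png",im)
    k=robot.get_calibration(c); R=cv2.Rodrigues(np.array(k["rvec"]))[0]; print(c,-R.T@np.array(k["tvec"]))
    for n in("lemon_center","garlic","fruit_bowl","dish","near_ear","pepper_mill","mug","salt_pot"):
        print(c,n,[(np.round(d["rect"]).tolist(),round(d["score"],2)) for d in robot.spot_in(n,c)][:3])
E
```

```text
0.0 [ 271.12521768 -617.43150955  251.43252373] [-3.07252640e+00 -6.44887396e-01  6.32120694e-04] 0.9988032746602894
top [ 400.66078282  -74.14683287 1197.30734794]
top lemon_center [([361.0, 146.0, 386.0, 165.0], 0.85), ([358.0, 234.0, 381.0, 254.0], 0.79), ([300.0, 256.0, 326.0, 280.0], 0.62)]
top garlic [([258.0, 174.0, 281.0, 194.0], 0.81)]
top fruit_bowl [([240.0, 132.0, 335.0, 223.0], 0.76)]
top dish [([102.0, 182.0, 170.0, 262.0], 0.64)]
top near_ear [([99.0, 188.0, 171.0, 260.0], 0.87)]
top pepper_mill [([221.0, 92.0, 245.0, 126.0], 0.76)]
top mug [([162.0, 101.0, 203.0, 137.0], 0.9)]
top salt_pot [([195.0, 241.0, 230.0, 278.0], 0.83)]
scene [-413.05615864  435.30398985 1307.33319521]
scene lemon_center [([350.0, 190.0, 365.0, 204.0], 0.76), ([330.0, 216.0, 341.0, 234.0], 0.55), ([275.0, 167.0, 292.0, 182.0], 0.48)]
scene garlic [([262.0, 183.0, 274.0, 201.0], 0.54)]
scene fruit_bowl [([239.0, 156.0, 309.0, 213.0], 0.86), ([242.0, 235.0, 272.0, 266.0], 0.35), ([164.0, 170.0, 201.0, 196.0], 0.16)]
scene dish [([146.0, 226.0, 212.0, 286.0], 0.83)]
scene near_ear [([146.0, 226.0, 212.0, 282.0], 0.6)]
scene pepper_mill []
scene mug [([164.0, 168.0, 201.0, 196.0], 0.63)]
scene salt_pot [([242.0, 233.0, 273.0, 267.0], 0.72), ([148.0, 225.0, 211.0, 283.0], 0.45)]
```

View pics/top0.png

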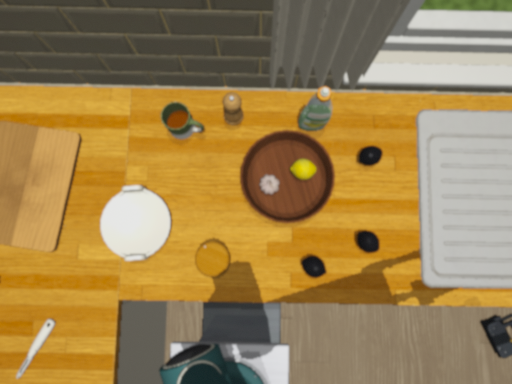

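View pics/scene0.png

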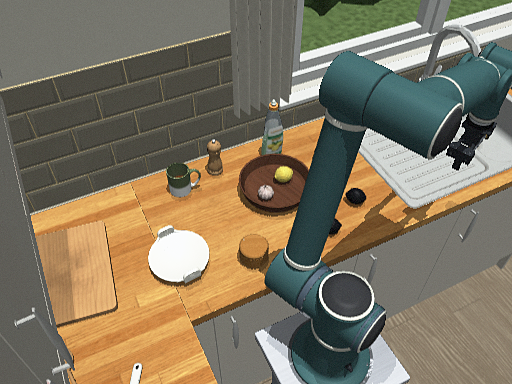

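The top view shows the lemon candidates. The yellow one is in the bowl at (303,169), beside the garlic at (270,184). Black look-alikes lie at (370,155), (368,241) and (313,266). I choose the yellow one. The dish's ears are at (133,188) and (135,258). One close crop will check this choice.

Run:
```python
from h import *
im=cv2.imread("pics/top0.png")
a=cv2.resize(im[130:225,235:340],None,fx=4,fy=4,interpolation=cv2.INTER_CUBIC); b=cv2.resize(im[178:270,92:180],None,fx=4,fy=4,interpolation=cv2.INTER_CUBIC)
a=cv2.copyMakeBorder(a,0,400-a.shape[0],0,0,0) if a.shape[0]<400 else a
b=cv2.copyMakeBorder(b,0,400-b.shape[0],0,0,0)
cv2.imwrite("pics/crop0.png",np.hstack([a,b]))
hsv=cv2.cvtColor(im,cv2.COLOR_BGR2HSV)
m=((hsv[...,0]>24)&(hsv[...,0]<36)&(hsv[...,1]>150)&(hsv[...,2]>120)).astype(np.uint8); m2=np.zeros_like(m); m2[145:190,280:325]=m[145:190,280:325]
M=cv2.moments(m2,True); u,v=M["m10"]/M["m00"],M["m01"]/M["m00"]; ang=.5*np.arctan2(2*M["mu11"],M["mu20"]-M["mu02"]); print("lemon",u,v,M["m00"],np.degrees(ang))
P=px2w("top",u,v,37);Q=px2w("top",u+10*np.cos(ang),v+10*np.sin(ang),37);print(P,"axis deg",np.degrees(np.arctan2(*(Q-P)[[1,0]])))
w=((hsv[...,1]<40)&(hsv[...,2]>190)).astype(np.uint8); g=np.zeros_like(w); g[172:198,255:285]=w[172:198,255:285]; 
M=cv2.moments(g,True); print("garlic",px2w("top",M["m10"]/M["m00"],M["m01"]/M["m00"],36))
print("bowl",px2w("top",287.5,176,55))
for n,u,v,z in(("dishc",135.5,223,35),("ear far",133,188,66),("ear near",135,258,66),("salt",212.5,259,70),("mug",177,114,101),("mill",232,102,150),("bottle",324,92,200),("bottlebase",312,125,0)): print(n,px2w("top",u,v,z).round())
```

```text
lemon 302.9812834224599 168.64438502673798 374.0 6.977281381149651
[ 627.52810508 -193.49221491   37.        ] axis deg -96.03987126551334
garlic [ 583.19047815 -102.33313411   36.        ]
bowl [ 602.88253825 -149.6011155    55.        ]
dishc [469. 261.  35.]
ear far [561. 264.  66.]
ear near [376. 248.  66.]
salt [377.  45.  70.]
mug [757. 149. 101.]
mill [775.   0. 150.]
bottle [ 787. -227.  200.]
bottlebase [ 764. -223.    0.]
```

View pics/crop0.png

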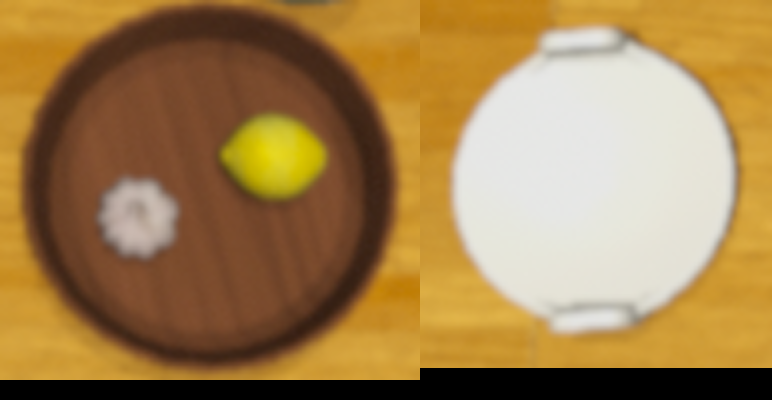

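The crop shows the yellow lemon at crop (273,156), with its long axis along world y and turned about 6°. The garlic is well clear of it, and the dish's ears are at the top and bottom. Next I work out the move to a point above the lemon.

```bash
cat >> h.py <<'E'
def rows(x,y,z,head):
    "row (shift/60mm, turn/5deg) to reach TCP x,y,z with tool-y heading (deg)"
    s=robot.read_state(); R=cv2.Rodrigues(np.array(s["tool_rot"]))[0]; p=np.array(s["eef_pos"])
    d=R.T@(np.array([x,y,z])-p)/60; h=np.degrees(np.arctan2(R[1,1],R[0,1]))
    t=-((head-h+180)%360-180)/5
    print("t",s["time_s"],"at",p.round(1),"head",round(h,1),"tilt",round(R[2,2],4),"-> row",d.round(3),round(t,2)); return d
E
python3 -c "
from h import *
rows(620,-193,200,-4)"
```

```text
t 0.9 at [ 271.4 -618.   252.7] head -66.3 tilt -1.0 -> row [ 8.168 -4.15   0.879] -12.46
```

```bash
python3 -m inch '[[0.4,-0.2,0,-0.8],[1.2,-0.6,0.1,-2],[2.1,-1.1,0.2,-3.5],[3,-1.5,0.3,-5],[3.9,-2,0.4,-6.5],[4.8,-2.45,0.5,-8],[5.7,-2.9,0.6,-9.5],[6.6,-3.35,0.7,-11],[7.4,-3.75,0.8,-12],[7.9,-4,0.88,-12.46],[8.17,-4.15,0.88,-12.46],[8.17,-4.15,0.88,-12.46]]' 76
python3 - <<'E'
from h import *
im=robot.get_image("wrist"); cv2.imwrite("pics/w1.png",im)
for n in("lemon_center","garlic"):
    for d in robot.spot_in(n,"wrist")[:3]:
        r=d["rect"]; print(n,r,d["score"],px2w("wrist",(r[0]+r[2])/2,(r[1]+r[3])/2,37).round(1))
hsv=cv2.cvtColor(im,cv2.COLOR_BGR2HSV)
m=((hsv[...,0]>24)&(hsv[...,0]<36)&(hsv[...,1]>150)&(hsv[...,2]>80)).astype(np.uint8)
n,l,st,ce=cv2.connectedComponentsWithStats(m)
for i in np.argsort(-st[1:,4])[:3]+1:
    M=cv2.moments((l==i).astype(np.uint8),True); a=.5*np.arctan2(2*M["mu11"],M["mu20"]-M["mu02"]); u,v=ce[i]
    P=px2w("wrist",u,v,37);Q=px2w("wrist",u+10*np.cos(a),v+10*np.sin(a),37)
    print(st[i],ce[i],P.round(1),np.degrees(np.arctan2(*(Q-P)[[1,0]])))
rows(627,-193,200,-6)
E
```

```text
time_s: 2.4
eef_pos: [620.4, -191.6, 200.0]
tool_rot: [-2.295, -2.145, 0.0]
wrist_force: [-0.3, -0.2, 0.1]
gripper_width: 0.863
finger_force: 0.0
lemon_center [39.9, 187.8, 79.5, 236.2] 0.88 [ 368.8 -219.7   37. ]
lemon_center [234.7, 140.2, 288.3, 209.8] 0.76 [ 625.3 -192.2   37. ]
lemon_center [0.0, 3.8, 76.8, 34.5] 0.71 [376.3  22.5  37. ]
garlic [186.8, 61.7, 241.7, 114.9] 0.73 [ 584.9 -101.    37. ]
[ 236  142   48   67 1606] [258.11892902 172.01120797] [ 621.9 -189.2   37. ] 80.25660425254004
[255 183  10   9  62] [259.30645161 187.4516129 ] [ 622.  -205.8   37. ] -44.86653494618472
[270 180   7   8  33] [273.42424242 183.96969697] [ 636.9 -203.1   37. ] 32.51131918689993
t 2.55 at [ 619.5 -193.8  200.2] head -4.0 tilt -1.0 -> row [0.023 0.124 0.004] 0.39
```

View pics/w1.png

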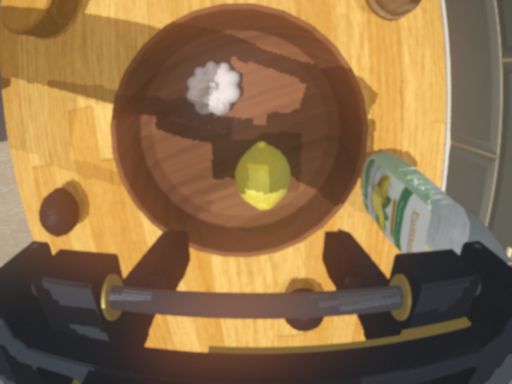

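The wrist view shows the lemon at (262,175), the garlic at (214,88) and the bottle to the right at about (410,200). The jaws line up with the lemon. I descend now.

```bash
python3 -m inch '[[0,0.11,0.3,0],[0,0.11,0.9,0],[0,0.11,1.5,0],[0,0.11,2,0],[0,0.11,2.4,0],[0,0.11,2.6,0],[0,0.11,2.72,0],[0,0.11,2.72,0]]' 76 && python3 -m inch '[[0,0,0,0],[0,0,0,0],[0,0,0,0],[0,0,0,0],[0,0,0,0],[0,0,0,0]]' 40 10
```

```text
time_s: 3.55
eef_pos: [626.7, -193.7, 36.6]
tool_rot: [-2.298, -2.142, 0.0]
wrist_force: [0.4, 0.5, 0.7]
gripper_width: 0.861
finger_force: 0.0
time_s: 4.3
eef_pos: [627.3, -193.6, 37.7]
tool_rot: [2.297, 2.142, 0.001]
wrist_force: [-1.3, 0.8, 6.5]
gripper_width: 0.63
finger_force: 10.0
```

```bash
python3 -m inch '[[0,0,-0.1,0],[0,0,-0.3,0],[0,0,-0.7,0],[0,0,-1.2,0],[0,0,-1.7,0],[0,0,-2.2,0],[0,0,-2.5,0],[0,0,-2.6,0],[0,0,-2.6,0]]' - 15
python3 -c "
from h import *
rows(469,257,193,5)
rows(470,140,193,5)"
```

```text
time_s: 5.42
eef_pos: [626.4, -193.3, 192.3]
tool_rot: [-2.297, -2.142, 0.0]
wrist_force: [0.4, 0.3, -1.4]
gripper_width: 0.63
finger_force: 15.0
t 5.425 at [ 626.4 -193.3  192.3] head -4.0 tilt -1.0 -> row [ 7.304 -3.14  -0.009] -1.8
t 5.425 at [ 626.4 -193.3  192.3] head -4.0 tilt -1.0 -> row [ 5.36  -2.988 -0.009] -1.8
```

```bash
python3 -m inch '[[0.2,-0.1,0,0],[0.7,-0.35,0,-0.2],[1.4,-0.75,0,-0.5],[2.1,-1.1,0,-0.8],[2.8,-1.5,0,-1],[3.5,-1.9,0,-1.2],[4.2,-2.3,0,-1.5],[4.8,-2.65,0,-1.8],[5.2,-2.9,0,-1.8],[5.36,-2.99,0,-1.8],[5.36,-2.99,0,-1.8]]'
python3 - <<'E'
from h import *
im=robot.get_image("wrist"); cv2.imwrite("pics/w2.png",im)
for n,z in(("dish",35),("near_ear",60)):
    for d in robot.spot_in(n,"wrist")[:3]:
        r=d["rect"]; print(n,np.round(r),d["score"],px2w("wrist",(r[0]+r[2])/2,(r[1]+r[3])/2,z).round(1))
E
```

```text
time_s: 6.8
eef_pos: [469.5, 140.2, 192.1]
tool_rot: [-2.12, -2.318, 0.002]
wrist_force: [0.8, 0.5, -0.4]
gripper_width: 0.628
finger_force: 15.0
dish [157.   0. 375. 149.] 0.83 [470.7 242.7  35. ]
near_ear [154.   4. 375. 150.] 0.61 [469.3 238.7  60. ]
```

View pics/w2.png

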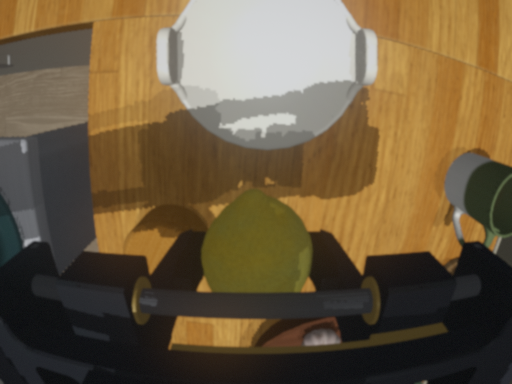

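The wrist view shows the dish at the top, with ear tops at about (163,56) for the near ear and (371,57) for the far ear, and the rim's lowest point at (265,149). The lemon is held in the jaws.

Run:
```python
from h import *
a=px2w("wrist",163,56,66);b=px2w("wrist",371,57,66);r=px2w("wrist",265,149,35)
print(a,b,(a+b)/2,np.hypot(*(b-a)[:2]),np.degrees(np.arctan2(*(b-a)[[1,0]])),r)
for n in ((161,29),(161,83),(372,30),(374,83)): print(px2w("wrist",*n,66).round())
rows((a+b)[0]/2,(a+b)[1]/2,193,5)
```

```text
[378.90042841 252.4563562   66.        ] [561.98051335 269.63457224  66.        ] [470.44047088 261.04546422  66.        ] 183.8842260997223 5.36031031369383 [476.71680759 169.69496826  35.        ]
[375. 278.  66.]
[379. 228.  66.]
[561. 295.  66.]
[567. 246.  66.]
t 6.95 at [470.4 139.2 192.5] head 5.0 tilt -1.0 -> row [ 2.023  0.176 -0.009] -0.01
```

```bash
python3 -m inch '[[0.15,0.02,0,0],[0.5,0.05,0,0],[1,0.1,0,0],[1.5,0.13,0,0],[1.9,0.17,0,0],[2.02,0.18,0,0],[2.02,0.18,0.4,0],[2.02,0.18,1,0],[2.02,0.18,1.5,0],[2.02,0.18,1.9,0],[2.02,0.18,2.2,0],[2.02,0.18,2.3,0]]' && python3 -m inch '[[0,0,0.06,0],[0,0,0.12,0],[0,0,0.17,0],[0,0,0.2,0],[0,0,0.2,0],[0,0,0.2,0]]'; python3 -c "
from h import *
rows(470,261,41,5)"
```

```text
time_s: 8.45
eef_pos: [469.8, 260.9, 53.6]
tool_rot: [-2.122, -2.315, 0.003]
wrist_force: [-1.0, 0.3, -1.8]
gripper_width: 0.625
finger_force: 15.0
time_s: 9.2
eef_pos: [470.4, 261.7, 42.9]
tool_rot: [2.122, 2.316, 0.0]
wrist_force: [-0.9, 0.5, -2.2]
gripper_width: 0.629
finger_force: 15.0
t 9.2 at [470.4 261.7  42.9] head 5.0 tilt -1.0 -> row [-0.011 -0.007  0.031] 0.0
```

```bash
python3 -m inch '[[0,0,0.02,0],[0,0,0.04,0],[0,0,0.04,0]]' && python3 -m inch '[[0,0,0,0],[0,0,0,0],[0,0,0,0],[0,0,0,0],[0,0,0,0]]' 66
```

```text
time_s: 9.57
eef_pos: [470.6, 261.9, 41.9]
tool_rot: [-2.122, -2.316, -0.001]
wrist_force: [-3.4, -1.4, 10.4]
gripper_width: 0.625
finger_force: 15.0
time_s: 10.2
eef_pos: [470.2, 261.5, 40.2]
tool_rot: [-2.122, -2.316, 0.0]
wrist_force: [-0.4, 0.2, -0.2]
gripper_width: 0.751
finger_force: 0.0
```

```bash
python3 -m inch '[[0,0,-0.1,0],[0,0,-0.3,0],[0,0,-0.6,0],[0,0,-1,0],[0,0,-1.5,0],[0,0,-2,0],[-0.4,0,-2.4,0],[-0.9,0,-2.6,0],[-1.4,0,-2.6,0],[-1.8,0,-2.6,0],[-2,0,-2.6,0],[-2,0,-2.6,0]]'
python3 - <<'E'
from h import *
im=robot.get_image("wrist"); cv2.imwrite("pics/w3.png",im)
print([(d["rect"],d["score"]) for d in robot.spot_in("lemon_center","wrist")[:3]])
im=robot.get_image("top"); 
hsv=cv2.cvtColor(im,cv2.COLOR_BGR2HSV)
m=((hsv[...,0]>24)&(hsv[...,0]<36)&(hsv[...,1]>150)&(hsv[...,2]>120)).astype(np.uint8); m[:,:100]=0;m[:,175:]=0;m[:185]=0;m[262:]=0
M=cv2.moments(m,True); print(M["m00"], px2w("top",M["m10"]/M["m00"],M["m01"]/M["m00"],39) if M["m00"] else 0)
E
```

```text
time_s: 11.7
eef_pos: [481.0, 141.7, 197.1]
tool_rot: [2.124, 2.315, 0.002]
wrist_force: [0.8, 0.4, 0.3]
gripper_width: 0.748
finger_force: 0.0
[([224.5, 17.9, 285.5, 89.7], 0.56)]
97.0 [458.93137068 271.25972713  39.        ]
```

View pics/w3.png

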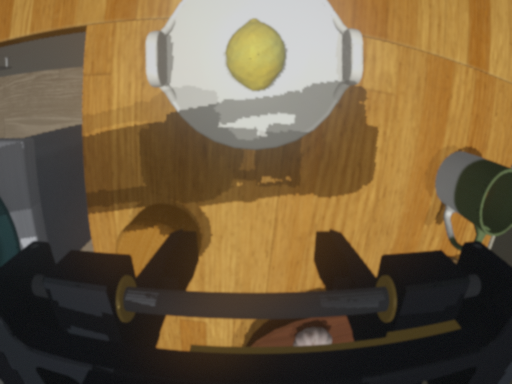

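The lemon sits at (255,54). The ear tops are at about (152,58) and (357,56), so the lemon is central in the dish. Next is the near ear.

Run:
```python
from h import *
a=px2w("wrist",152,58,66);b=px2w("wrist",357,56,66);l=px2w("wrist",255,54,39)
print(a,b,(a+b)/2,np.hypot(*(b-a)[:2]),np.degrees(np.arctan2(*(b-a)[[1,0]])),l)
rows(379,253,150,5.4)
rows(379,253,52,5.4)
```

```text
[377.38062807 254.69203849  66.        ] [560.12727125 272.42047907  66.        ] [468.75394966 263.55625878  66.        ] 183.6045565894547 5.540983825543841 [469.08639855 265.43012468  39.        ]
t 11.85 at [480.8 142.7 196.5] head 5.0 tilt -1.0 -> row [ 1.98  -1.529  0.776] -0.07
t 11.85 at [480.8 142.7 196.5] head 5.0 tilt -1.0 -> row [ 1.979 -1.529  2.41 ] -0.07
```

```bash
python3 -m inch '[[0.15,-0.1,0,0],[0.5,-0.4,0,0],[1,-0.8,0,0],[1.5,-1.15,0,0],[1.85,-1.4,0,-0.1],[1.99,-1.53,0,-0.1],[1.99,-1.54,0.4,-0.1],[1.99,-1.54,0.9,-0.1],[1.99,-1.54,1.4,-0.1],[1.99,-1.54,1.7,-0.1],[1.99,-1.54,1.8,-0.1],[1.99,-1.54,1.8,-0.1]]' 40
python3 - <<'E'
from h import *
rows(378,253.5,52,5.5)
im=robot.get_image("wrist"); cv2.imwrite("pics/w4.png",im)
E
```

```text
time_s: 13.35
eef_pos: [378.3, 252.9, 88.3]
tool_rot: [-2.112, -2.326, 0.001]
wrist_force: [-0.9, -0.3, -1.3]
gripper_width: 0.454
finger_force: 0.0
t 13.35 at [378.3 252.9  88.3] head 5.5 tilt -1.0 -> row [ 0.01  -0.004  0.605] 0.0
```

View pics/w4.png

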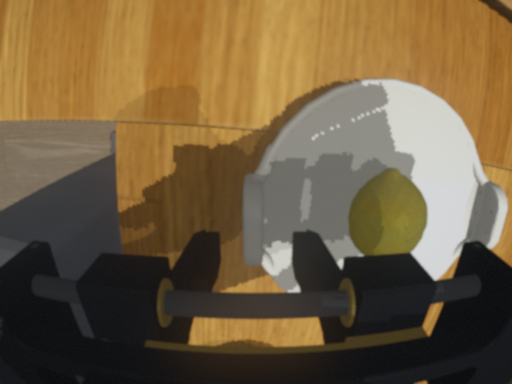

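The near ear's top is at (253,218), between the jaws, whose tips are at about (207,240) and (305,240). The lemon is at (388,212) and clear.

Run:
```python
from h import *
for p in((253,218),(254,175),(252,262)): print(px2w("wrist",*p,66).round(1))
s=robot.read_state();c=robot.get_calibration("wrist");R=cv2.Rodrigues(np.array(c["rvec"]))[0]
Rt=cv2.Rodrigues(np.array(s["tool_rot"]))[0]
for o in(-20,0,20):
    q=R@(np.array(s["eef_pos"])+Rt@np.array([0,o,14]))+np.array(c["tvec"]); r=np.hypot(q[0],q[1]);th=np.arctan2(r,q[2]); print("tip",o,c["cx"]+c["fx"]*th*q[0]/r,c["cy"]+c["fy"]*th*q[1]/r)
```

```text
[375.5 267.4  66. ]
[373.7 292.5  66. ]
[377.6 238.2  66. ]
tip -20 220.66788445516727 247.60188140280022
tip 0 256.31208678446 247.84935605596814
tip 20 291.9351180412427 247.54791038036868
```

Run:
```python
from h import *
print(px2w("wrist",388,213,39).round(1), px2w("wrist",497,215,66).round(1))
im=robot.get_image("top")
for n in("dish","near_ear","lemon_center"): print(n,[(np.round(d["rect"],1),round(d["score"],2)) for d in robot.spot_in(n,"top")[:2]])
cv2.imwrite("pics/t2.png",cv2.resize(im[170:280,80:200],None,fx=5,fy=5,interpolation=cv2.INTER_CUBIC))
```

```text
[471.5 267.3  39. ] [555.2 281.8  66. ]
dish [(array([101.9, 183.2, 172.8, 262.4]), 0.65)]
near_ear [(array([ 97.2, 188.5, 171.7, 262.1]), 0.65)]
lemon_center [(array([300.1, 255. , 325.3, 275.7]), 0.96), (array([358.3, 233.4, 380.2, 252.3]), 0.82)]
```

View pics/t2.png

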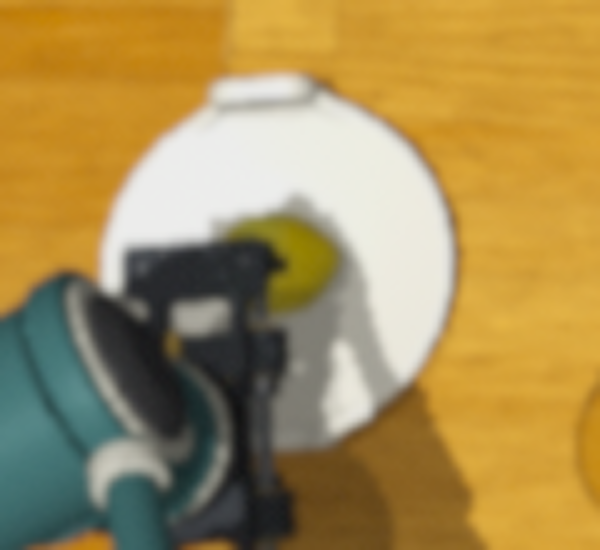

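The dish has not moved in the top view, with its rim between crop columns 100 and 457. I shift 4 mm along the ear, descend and pinch.

```bash
python3 -m inch '[[0.07,0,0,0],[0.07,0,0.1,0],[0.07,0,0.25,0],[0.07,0,0.4,0],[0.07,0,0.5,0],[0.07,0,0.58,0],[0.07,0,0.61,0],[0.07,0,0.61,0]]' && python3 -m inch '[[0,0,0,0],[0,0,0,0],[0,0,0,0],[0,0,0,0],[0,0,0,0],[0,0,0,0],[0,0,0,0]]' 0 6
```

```text
time_s: 14.6
eef_pos: [377.9, 257.1, 51.7]
tool_rot: [-2.112, -2.326, 0.0]
wrist_force: [0.1, -0.0, 0.4]
gripper_width: 0.455
finger_force: 0.0
time_s: 15.48
eef_pos: [377.5, 257.0, 51.8]
tool_rot: [-2.112, -2.325, 0.001]
wrist_force: [-3.5, -0.5, 6.0]
gripper_width: 0.137
finger_force: 6.0
```

```bash
python3 -m inch '[[0,0,0,0],[0,0,0,0],[0,0,0,0]]' 0 58 && python3 -m inch '[[0,0,-0.02,0],[0,0,-0.07,0],[0,0,-0.15,0],[0,0,-0.25,0],[0,0,-0.37,0],[0,0,-0.5,0],[0,0,-0.63,0],[0,0,-0.76,0],[0,0,-0.89,0],[0,0,-1.02,0],[0,0,-1.15,0],[0,0,-1.28,0]]' && python3 -m inch '[[0,0,-0.12,0],[0,0,-0.23,0],[0,0,-0.32,0],[0,0,-0.38,0],[0,0,-0.41,0],[0,0,-0.42,0],[0,0,-0.42,0],[0,0,-0.42,0]]'
python3 - <<'E'
from h import *
im=robot.get_image("scene"); cv2.imwrite("pics/s3.png",cv2.resize(im[170:320,100:300],None,fx=4,fy=4,interpolation=cv2.INTER_CUBIC))
rows(470,353,150,-90)
E
```

```text
time_s: 15.85
eef_pos: [377.5, 257.0, 51.8]
tool_rot: [-2.112, -2.325, 0.001]
wrist_force: [-4.2, -0.4, 5.0]
gripper_width: 0.129
finger_force: 58.0
time_s: 17.35
eef_pos: [377.8, 257.1, 129.0]
tool_rot: [-2.112, -2.326, 0.0]
wrist_force: [-0.1, 0.4, -3.2]
gripper_width: 0.127
finger_force: 58.1
time_s: 18.35
eef_pos: [377.8, 257.0, 153.5]
tool_rot: [-2.112, -2.326, 0.001]
wrist_force: [-0.2, 0.9, -2.8]
gripper_width: 0.131
finger_force: 58.1
t 18.4 at [377.8 257.  153.5] head 5.5 tilt -1.0 -> row [1.444 1.684 0.058] 19.1
```

View pics/s3.png

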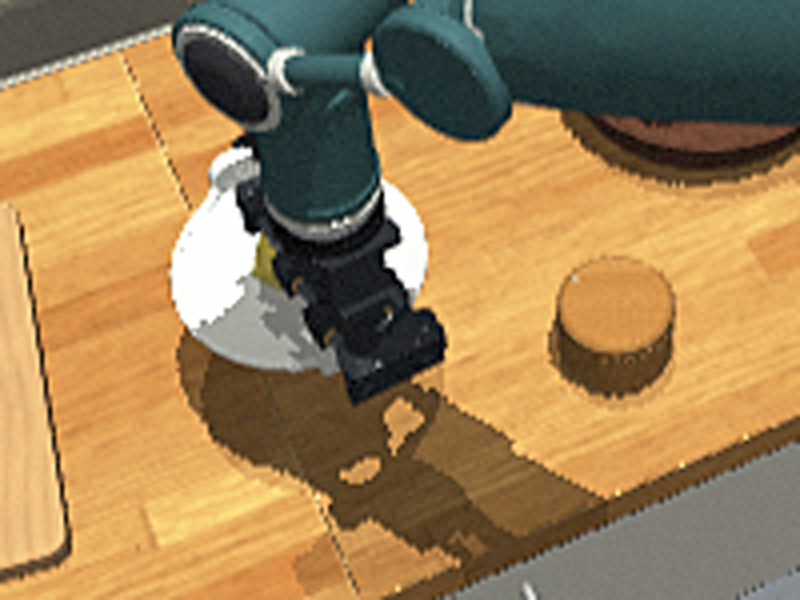

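The dish is lifted level with the lemon in it, seen at crop (265,262). I now turn it about the dish's own centre, gently.

```bash
python3 -m inch '[[0.014,0,0,0.1],[0.041,0,0,0.3],[0.081,0.002,0,0.6],[0.135,0.006,0,1],[0.202,0.013,0,1.5],[0.269,0.024,0,2],[0.335,0.037,0,2.5],[0.401,0.053,0,3],[0.466,0.072,0,3.5],[0.53,0.093,0,4],[0.593,0.118,0,4.5],[0.655,0.145,0,5]]' && python3 -m inch '[[0.068,0.001,0,0.5],[0.135,0.006,0,1],[0.202,0.013,0,1.5],[0.269,0.024,0,2],[0.335,0.037,0,2.5],[0.401,0.053,0,3],[0.466,0.072,0,3.5],[0.53,0.093,0,4],[0.593,0.118,0,4.5],[0.655,0.145,0,5],[0.716,0.175,0,5.5],[0.775,0.208,0,6]]' && python3 -m inch '[[0.068,0.001,0,0.5],[0.135,0.006,0,1],[0.202,0.013,0,1.5],[0.269,0.024,0,2],[0.335,0.037,0,2.5],[0.401,0.053,0,3],[0.466,0.072,0,3.5],[0.53,0.093,0,4],[0.593,0.118,0,4.5],[0.655,0.145,0,5],[0.716,0.175,0,5.5],[0.775,0.208,0,6]]' && python3 -m inch '[[0.068,0.001,0,0.5],[0.128,0.005,0,0.95],[0.175,0.01,0,1.3],[0.216,0.015,0,1.6],[0.242,0.019,0,1.8],[0.262,0.022,0,1.95],[0.276,0.025,0,2.05],[0.282,0.026,0,2.1],[0.282,0.026,0,2.1],[0.282,0.026,0,2.1]]'
python3 - <<'E'
from h import *
rows(470,359,153.5,-90); print(robot.read_state()["joint_positions"])
im=robot.get_image("wrist"); im2=robot.get_image("top")
cv2.imwrite("pics/w5.png",np.hstack([cv2.resize(im,(400,300)),cv2.resize(im2[130:280,60:260],(400,300))]))
E
```

```text
time_s: 19.9
eef_pos: [382.8, 297.5, 153.7]
tool_rot: [-2.567, -1.81, -0.0]
wrist_force: [-0.1, 0.1, -2.5]
gripper_width: 0.138
finger_force: 58.1
time_s: 21.4
eef_pos: [410.3, 337.3, 153.8]
tool_rot: [-2.948, -1.084, -0.001]
wrist_force: [-1.3, -0.1, -3.7]
gripper_width: 0.134
finger_force: 58.1
time_s: 22.9
eef_pos: [453.9, 358.0, 153.7]
tool_rot: [-3.128, -0.284, -0.001]
wrist_force: [-1.4, 0.7, -2.3]
gripper_width: 0.132
finger_force: 58.1
time_s: 24.15
eef_pos: [470.4, 359.0, 153.7]
tool_rot: [3.142, 0.0, -0.0]
wrist_force: [-0.2, 0.3, -3.5]
gripper_width: 0.131
finger_force: 58.1
t 24.15 at [470.4 359.  153.7] head -90.0 tilt -1.0 -> row [-0.007 -0.     0.003] 0.0
[6.09747808e-01 1.88882169e-01 1.88602972e+00 6.84325250e-06
 1.06669007e+00 2.18032659e+00]
```

View pics/w5.png

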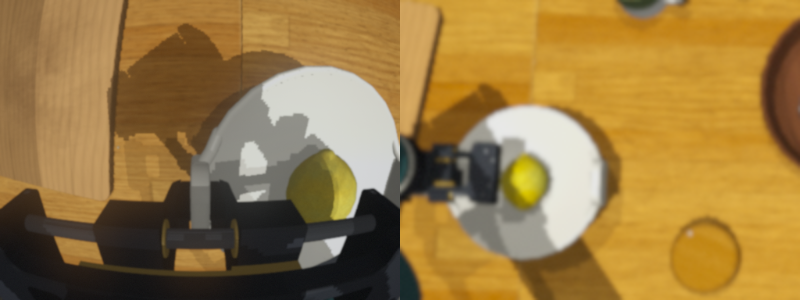

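The far ear, at right crop (603,182), points right. The lemon at (525,182) is central in the dish centred at about (529,182). I hold briefly, then hand in.

```bash
python3 -m inch '[[0,0,0,0],[0,0,0,0],[0,0,0,0],[0,0,0,0]]' && python3 -c "
from plant import robot
print(robot.sign_off())"
```

```text
time_s: 24.75
eef_pos: [470.4, 359.0, 153.7]
tool_rot: [-3.142, -0.0, 0.0]
wrist_force: [-0.3, -0.9, -3.2]
gripper_width: 0.128
finger_force: 58.1
the job is handed in; nothing more can be done
None
```

I handed the job in at 24.8 s, but it returned no verdict: the dish is held still by its near ear about 10 cm up, with the lemon about central in its well, the free ear pointing right towards the sink, and nothing else seen to move.

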